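Set the label stop four clicks on

TASK

The next batch of bottles needs its labels four clicks further over: turn the black click-stop dial of the label-stop adjuster exactly four clicks clockwise, seen from above, from wherever it stands, by pushing its raised pointer fin round with a fingertip, and leave it resting in that fourth click. Do not go on past it into the fifth click, do not pinch the fin between the fingers, do not push the sliding label stop itself, and leave the things lying round it where they are.

Things in the scene. Friction and masses are not known exactly. Their poses are not given: they have to be found in the camera images.
- adjuster: Fixed label-stop adjuster: grey housing 150 x 150 x 32 mm, an aluminium track up to 21 mm high along its +x side (to x = 140 mm). Origin on the dial's vertical axis at table height, z up; yaw varies. The black dial on it is a disc 100 mm across, its top 46 mm above the table, with a hub 26 mm across and 8 mm higher.
- dial (a joint): Dial angle in rad, grows clockwise seen from above. 11 click stops, one each 0.5236 rad (30 degrees), at 0 to 5.236; starts at rest in one of the first four. At 0 the fin points along the adjuster's +y, at 1.571 along its +x. Once halfway to the next stop it snaps over by itself, ahead of the finger, and stays in a stop when let go. Takes about 0.12 N m, 3 N at 40 mm from the axis, a little more when fast.
- fin_tip (a point): Outer end of the dial's pointer fin, 50 mm from the axis, 59 mm above the table. The fin is a grey radial bar with a white line on top, 14 mm wide, upright flat sides, from 8 mm behind the axis to 54 mm out, 46 to 72 mm above the table; it stands on the flat top of the dial.
- fin_lead: The leading half of the fin: a 6 mm thick plate along its clockwise flat side (x = +7 mm), not to be pressed. The side to push is the other one, the flat at x = -7 mm. Origin on the dial's axis at table height, turning with the dial; its y axis runs along the fin to its tip.
- label_stop: The sliding label stop: an aluminium upright 28 x 8 mm on a steel slide, top 51 mm above the table, on the track. Its origin is not on it: the upright stands at x = 113 mm, y = -18 mm in its frame, which has the adjuster's axes. Driven by the dial along the adjuster's +y, 4 mm a click. Not to be pushed.
- bottle: Bystander: blue bottle with a black cap, 75 mm across, 213 mm tall, upright left of the adjuster. Origin at the centre of its underside.
- cap_a: Bystander: black bottle cap, 33 mm across, 26 mm high, right of the adjuster. Origin at the centre of its underside.
- cap_b: Bystander: black bottle cap, 33 mm across, 26 mm high, left of the adjuster. Origin at the centre of its underside.
- tape: Bystander: roll of brown tape, 73 mm across, 48 mm high, lying flat right of the adjuster. Origin at the centre of its underside.
- wrench: Bystander: white ring-ended cap wrench, 164 mm long, 54 mm wide, 16 mm thick, lying right of the adjuster. Origin at the centre of its underside.
- marker: Bystander: red and white marker pen, 144 mm long, 17 mm thick, lying in front of the adjuster. Origin at the centre of its underside.

How it is judged:
By the outcome, as a careful person would: the job done as asked, in the order asked, and still so for the second after the job is handed in, with the robot touching nothing.
It also fails if it takes over 45 s, if anything falls off the work surface, if the arm or the gripper's body presses on something with over 40 N, if the wrist force passes 120 N, or if a joint passes its speed limit or range.

ROBOT

A 6-joint arm with a two-finger parallel gripper is mounted at the origin on a cart in front of the work surface, level with it; the furniture and walls round the work are solid. World frame = base frame: x ahead of the robot, y to its left, z up, the work surface at z = 0. Lengths are in m, angles in rad, forces in N, time in s.
With the tool pointing down it reaches from about 0.3 to 0.875 m from the base axis. Payload 4.2 kg.
Tool frame: the origin (TCP) lies on the centre line of the jaws, within the pads' length; the fingertips stand 11 mm ahead of it and the grasp point (between the pads) lies 8 mm behind it; z points along the fingers, y is the direction in which the jaws open and shut (so a half turn about z gives the same grasp; the last joint's range is limited). The gripper opens to 85 mm and grips with 20 to 120 N. Pads are 22 mm wide; open, the fingers measure 114 mm over their backs; the gripper's body (76 mm by 85 mm) begins 54 mm behind the grasp point. The pads swing forward as they close: fully open they stand 13 mm farther back than shut.
Start: joints at [1.216, 0.32, 1.565, -0, 1.257, -0.02], TCP at [0.189, 0.543, 0.211] pointing down, gripper open.
Joint ranges: [-3.11, 3.11], [-0.84, 2.01], [0.21, 2.61], [-1.34, 4.49], [0.05, 2.63], [-2.56, 2.56]. Speed limits (rad/s): [2.57, 2.57, 3.14, 3.14, 3.14, 3.14].

INTERFACE

Orientations are given as a unit quaternion [x, y, z, w].
In Python, from workcell import env, eyes gives the robot as it stands.
- The arm moves only by the tool apply_moves, never from a script. Its argument "deltas" is a list of rows, each a list of 7 numbers: the shift along the tool's x, y, z in m, then the turn, a rotation vector about the tool's x, y, z in degrees, then the gripper command: -1 is shut, 1 is fully open, values between are in proportion. In form: [[tx, ty, tz, rx, ry, rz, claw], ...]. A call has 1 to 12 rows; each row shifts and turns the pose as measured when the row begins, along the tool's axes as they then stand; what a row does not reach is not made up. A row lasts 1/8 s, in which the tool goes at most 62.5 mm and 10.7 degrees, less where a joint would pass 70% of its speed; a pose out of reach is approached as far as the arm can. A call with a gripper value outside its range is refused whole. The fingers move at their own pace and stop on an object; the grip force is fixed at half the most. Time passes only in rows, so rows that do not move let the fingers close. It gives the time, the measured TCP pose, the force and the opening at its end, in the units of the state.
- env.read_state(): the state, without advancing time (a new reading comes with each control period).
- eyes.get_image(name): name is "side" or "top"; returns a dict with "image" (400x640x3 uint8, blue, green, red), "vertical_fov" (degrees; the focal length in pixels is half the picture's height over the tangent of half this angle, whatever the lens; pixels are square), "cx", "cy" (the principal point, pixels), "rvec" (rotation vector, rad) and "tvec" (3), from world to camera coordinates, as OpenCV has them. Camera axes: x right, y down, z forward; pixel columns grow to the right and rows downward; lengths in m; the calibration is good to about 2 mm. A picture is of the moment at which its call begins. There is no depth.
- env.sign_off(): hands the job in, once; it reports no verdict.
The state is a dict: "time_s": time; "joint_pos": joint angles; "joint_vel": joint speeds; "joint_efforts": joint torques, N m; "position": TCP position; "ee_rot": TCP orientation; "ft_force": force on the tool from outside, world axes, zero at the start; "moment": the same for the moment, N m; "grip_width": finger opening in m.
Only numpy, scipy, OpenCV 4.12 (cv2) and the standard library are available. Lean on these libraries where they do the work, as an engineer would, in place of code of your own. Each camera call takes 0.05 s, during which the arm holds its last target.

## Working session

There is one attempt and no reset: what is moved stays moved. The work goes in short steps, Python scripts to look and compute and a tool call to move; the robot and the scene stay as the last step left them, time stands still between calls to the robot, and variables do not carry over. Pictures are saved under pics/ and viewed, and the job is handed in when it is done.

Besides the shell and the picture viewer there is one more tool, called after ">>>" by a JSON object that holds its "name" and its "arguments", one argument or row to a line. apply_moves: Moves the arm, as the interface text tells. Its arguments: {"type":"object","properties":{"deltas":{"type":"array","items":{"type":"array","items":{"type":"number"}}}},"required":["deltas"]}

```bash
mkdir -p pics; python3 - <<'E'
from workcell import env, eyes
import cv2,json
s=env.read_state();print({k:s[k] for k in("time_s","position","ee_rot","grip_width","ft_force")})
for n in("side","top"):
    d=eyes.get_image(n);cv2.imwrite(f"pics/{n}0.png",d["image"]);print(n,{k:d[k] for k in d if k!="image"})
E
```

```text
{'time_s': 0.0, 'position': array([0.18875512, 0.54259348, 0.20987319]), 'ee_rot': array([ 1.66596748e-01,  9.86024702e-01, -8.88251086e-04, -1.45499691e-04]), 'grip_width': 0.08542122161512039, 'ft_force': array([ 0.6792956 ,  0.15471898, -0.62296105])}
side {'vertical_fov': 55.34762923993729, 'cx': 319.50572470042397, 'cy': 195.70509257804162, 'rvec': array([ 2.18373215, -0.35803538,  0.17825315]), 'tvec': array([-0.57413871,  0.10737956,  0.84308302])}
top {'vertical_fov': 44.820009387027, 'cx': 320.1274777791691, 'cy': 194.22030403266496, 'rvec': array([ 2.16411848, -2.15106399,  0.15370497]), 'tvec': array([-0.11500876,  0.60011655,  1.14235013])}
```

View pics/top0.png

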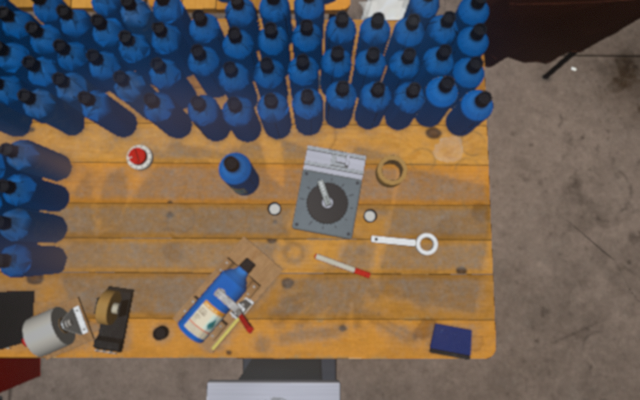

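View pics/side0.png

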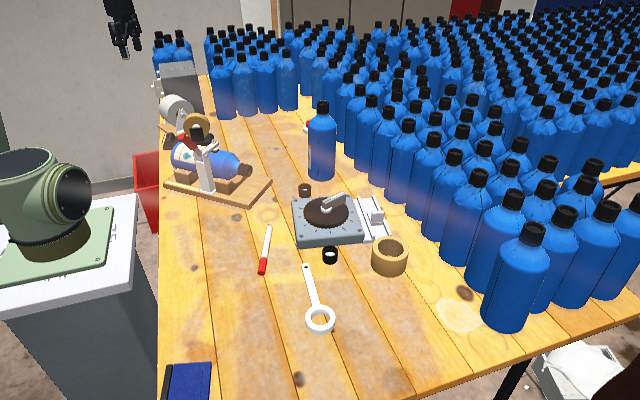

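```bash
cat > h.py <<'E'
import numpy as np,cv2
from workcell import env,eyes
def cam(d):
    h,w=d["image"].shape[:2];f=h/2/np.tan(np.radians(d["vertical_fov"])/2)
    return np.array([[f,0,d["cx"]],[0,f,d["cy"]],[0,0,1.]])
def proj(d,P):
    return cv2.projectPoints(np.array(P,float).reshape(-1,1,3),d["rvec"],d["tvec"],cam(d),None)[0].reshape(-1,2)
def back(d,uv,z):
    R=cv2.Rodrigues(d["rvec"])[0];C=-R.T@d["tvec"]
    r=R.T@np.linalg.inv(cam(d))@np.array([uv[0],uv[1],1.])
    return C+r*(z-C[2])/r[2]
def crop(d,name,x,y,w,h,k):
    cv2.imwrite(name,cv2.resize(d["image"][y:y+h,x:x+w],None,fx=k,fy=k,interpolation=cv2.INTER_CUBIC))
E
python3 - <<'E'
from h import *
t=eyes.get_image("top");s=eyes.get_image("side")
crop(t,"pics/tc.png",285,140,130,100,6)
crop(s,"pics/sc.png",280,170,130,100,6)
print(back(t,(327,203),.046),back(s,(327,212),.046),proj(t,[[0.189,.543,.21],[0,0,0]]),proj(s,[[0.189,.543,.21]]))
E
```

```text
[ 0.57871467 -0.12807691  0.046     ] [ 0.57792455 -0.13589605  0.046     ] [[-12.7763446  388.15923834]
 [271.29937704 449.00568664]] [[135.94400325  65.47689996]]
```

```bash
sleep 0
```

```text
(no output)
```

View pics/tc.png

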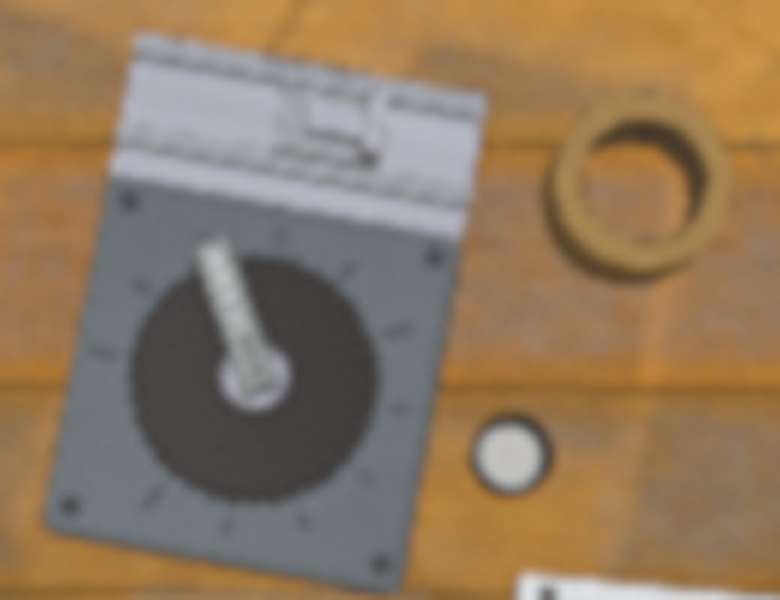

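View pics/sc.png

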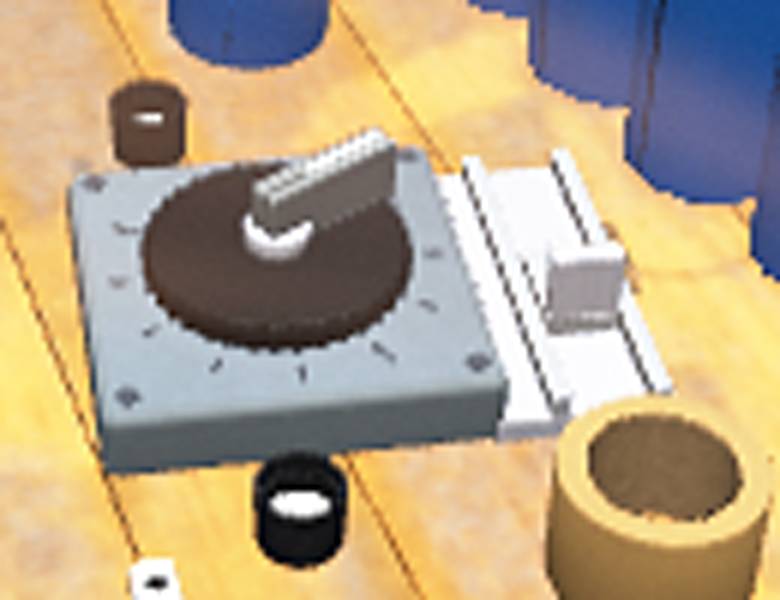

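```bash
cat >> h.py <<'E'
def A(p,P):  # p=cx,cy,yaw ; adjuster->world
    P=np.atleast_2d(P).astype(float);c,s=np.cos(p[2]),np.sin(p[2])
    return np.c_[p[0]+c*P[:,0]-s*P[:,1],p[1]+s*P[:,0]+c*P[:,1],P[:,2]]
def F(p,th,P): # fin frame (y along fin, x clockwise side) -> world
    P=np.atleast_2d(P).astype(float);c,s=np.cos(-th),np.sin(-th)
    return A(p,np.c_[c*P[:,0]-s*P[:,1],s*P[:,0]+c*P[:,1],P[:,2]])
E
cat > fit.py <<'E'
from h import *
from scipy.optimize import least_squares
t=eyes.get_image("top");s=eyes.get_image("side")
def f(o,L): return np.array([[o[0]+(x+.5)/6-.5,o[1]+(y+.5)/6-.5] for x,y in L])
T3=np.array([[-75,75,32],[-75,-75,32],[75,75,32],[75,-75,32]])/1e3
T2=f((285,140),[(46,523),(397,590),(110,180),(460,240)])
S3=np.array([[-75,-75,32],[75,-75,32],[-75,75,32],[-75,-75,0]])/1e3
S2=f((280,170),[(105,428),(504,384),(70,183),(108,472)])
ft3=np.array([[-7,54,72],[7,54,72]])/1e3; ft2=f((285,140),[(199,243),(226,237)])
fs3=np.array([[-7,54,72],[7,54,72],[-7,-8,72],[7,-8,72]])/1e3; fs2=f((280,170),[(374,130),(396,141),(255,185),(272,203)])
def res(q):
    p=q[:3]
    return np.r_[(proj(t,A(p,T3))-T2).ravel(),(proj(s,A(p,S3))-S2).ravel(),(proj(t,F(p,q[3],ft3))-ft2).ravel(),(proj(s,F(p,q[3],fs3))-fs2).ravel()]
for th in (0,.52,1.05,1.57):
    r=least_squares(res,[.578,-.13,-.17,th])
    print(r.x,np.degrees(r.x[2:]),r.cost);print(np.round(r.fun.reshape(-1,2),1).tolist())
p=r.x
for d,n,o in((t,"tf",(285,140)),(s,"sf",(280,170))):
    im=cv2.resize(d["image"][o[1]:o[1]+100,o[0]:o[0]+130],None,fx=6,fy=6,interpolation=cv2.INTER_CUBIC)
    def dr(P,c):
        q=((proj(d,P)-o+.5)*6-.5).astype(np.int32);cv2.polylines(im,[q.reshape(-1,1,2)],True,c,1)
    dr(A(p[:3],np.array([[-75,75,32],[-75,-75,32],[75,-75,32],[75,75,32]])/1e3),(0,255,0))
    th=round(p[3]/.5236)*.5236
    dr(F(p[:3],th,np.array([[-7,54,72],[7,54,72],[7,-8,72],[-7,-8,72]])/1e3),(0,0,255))
    a=np.linspace(0,6.28,60);dr(A(p[:3],np.c_[.05*np.cos(a),.05*np.sin(a),0*a+.046]),(255,255,0))
    cv2.imwrite(f"pics/{n}.png",im)
E
python3 fit.py
```

```text
[ 0.57891995 -0.12761618 -0.18135337  1.05746311] [-10.39078248  60.58817297] 16.384576739049983
[[-1.6, 1.2], [0.6, 1.6], [-0.5, -1.3], [0.9, -0.0], [-0.4, -0.9], [2.3, -0.5], [-0.5, -2.1], [-0.4, 2.6], [-0.8, 1.2], [0.3, 0.3], [0.8, -0.7], [1.1, 0.3], [-0.5, 0.0], [0.5, 0.1]]
[ 0.57891995 -0.12761618 -0.18135331  1.05746313] [-10.3907792   60.58817443] 16.384576739000323
[[-1.6, 1.2], [0.6, 1.6], [-0.5, -1.3], [0.9, -0.0], [-0.4, -0.9], [2.3, -0.5], [-0.5, -2.1], [-0.4, 2.6], [-0.8, 1.2], [0.3, 0.3], [0.8, -0.7], [1.1, 0.3], [-0.5, 0.0], [0.5, 0.1]]
[ 0.57891995 -0.12761618 -0.18135324  1.05746336] [-10.39077526  60.58818728] 16.384576738975912
[[-1.6, 1.2], [0.6, 1.6], [-0.5, -1.3], [0.9, -0.0], [-0.4, -0.9], [2.3, -0.5], [-0.5, -2.1], [-0.4, 2.6], [-0.8, 1.2], [0.3, 0.3], [0.8, -0.7], [1.1, 0.3], [-0.5, 0.0], [0.5, 0.1]]
[ 0.57891995 -0.12761618 -0.18135325  1.05746334] [-10.39077579  60.5881865 ] 16.38457673897422
[[-1.6, 1.2], [0.6, 1.6], [-0.5, -1.3], [0.9, -0.0], [-0.4, -0.9], [2.3, -0.5], [-0.5, -2.1], [-0.4, 2.6], [-0.8, 1.2], [0.3, 0.3], [0.8, -0.7], [1.1, 0.3], [-0.5, 0.0], [0.5, 0.1]]
```

```bash
python3 -c "
import cv2,numpy as np
cv2.imwrite('pics/both.png',cv2.resize(np.vstack([cv2.imread('pics/tf.png'),cv2.imread('pics/sf.png')]),None,fx=.5,fy=.5)) if 0 else None"
```

```text
(no output)
```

View pics/tf.png

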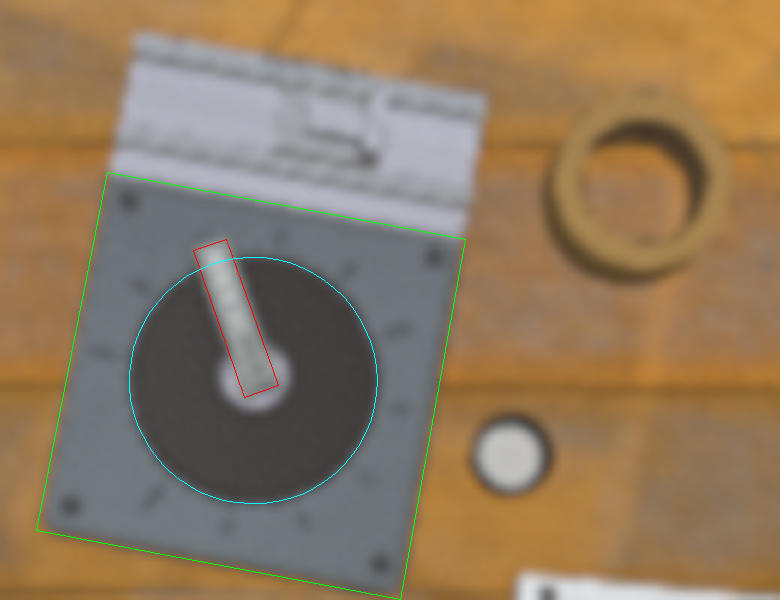

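View pics/sf.png

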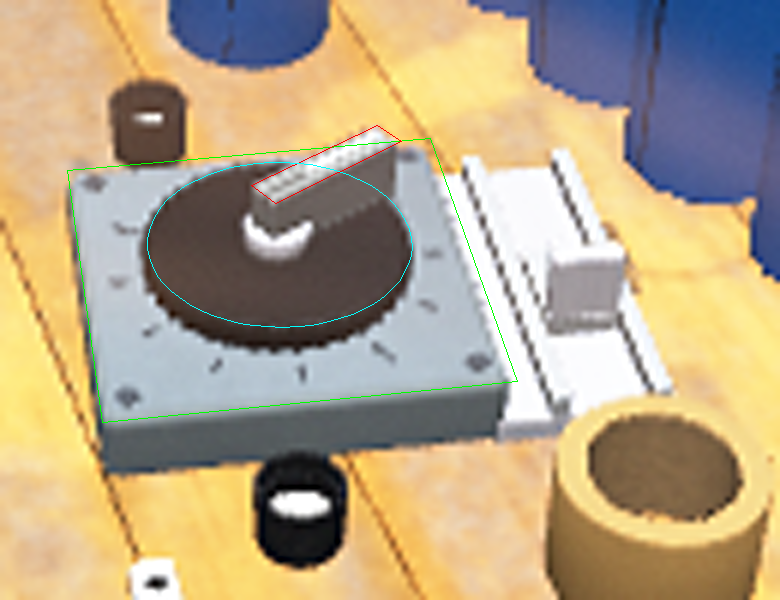

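```bash
python3 - <<'E'
from h import *
from scipy.spatial.transform import Rotation as Ro
t=eyes.get_image("top")
print("bottle",back(t,(236,163),.21),"fixture",back(t,(240,275),.1))
p=[.5789,-.1276,-.1814]
th=np.pi/3
g=F(p,th,[[-.032,.040,.2]])[0];phi=np.pi/2+p[2]-th
print("goal",g,np.degrees(phi))
s=env.read_state();R=Ro.from_quat(s["ee_rot"]);m=R.as_matrix();print(m)
print("delta tool",m.T@(g-s["position"]))
Rg=Ro.from_matrix(np.array([[-np.sin(phi),np.cos(phi),0],[np.cos(phi),np.sin(phi),0],[0,0,-1]]).T.T if 0 else np.c_[[-np.sin(phi),np.cos(phi),0],[np.cos(phi),np.sin(phi),0],[0,0,-1]])
print("rot",(R.inv()*Rg).as_rotvec(degrees=True))
E
```

```text
bottle [0.64316432 0.06727352 0.21      ] fixture [0.40743612 0.06934249 0.1       ]
goal [ 0.60584287 -0.08403302  0.2       ] 19.60654559632687
[[-9.44474882e-01  3.28583599e-01 -1.25675329e-04]
 [ 3.28583622e-01  9.44474837e-01 -2.93002791e-04]
 [ 2.24212741e-05 -3.18028631e-04 -9.99999949e-01]]
delta tool [-0.5998156  -0.45521417  0.01068213]
rot [-1.75662770e-02  6.94526073e-03  5.12106245e+01]
```

>>> {"name": "apply_moves", "arguments": {
  "deltas": [
    [0,0,-0.06,0,0,0,-1],
    [0,0,-0.06,0,0,0,-1],
    [-0.04,-0.03,0,0,0,0,-1],
    [-0.04,-0.03,0,0,0,0,-1],
    [-0.04,-0.03,0,0,0,0,-1],
    [-0.04,-0.03,0,0,0,0,-1],
    [-0.04,-0.03,0,0,0,0,-1],
    [-0.04,-0.03,0,0,0,0,-1],
    [-0.04,-0.03,0,0,0,0,-1],
    [-0.04,-0.03,0,0,0,0,-1],
    [-0.04,-0.03,0,0,0,0,-1]
  ]
}}

```text
time_s: 1.72
position: [0.4469, 0.1614, 0.3348]
ee_rot: [0.163, 0.987, 0.0, 0.002]
ft_force: [0.6, 1.0, -0.2]
grip_width: 0.0001
```

```bash
cat > st.py <<'E'
from h import *
from scipy.spatial.transform import Rotation as Ro
import sys
p=[.5789,-.1276,-.1814]
def go(xf,yf,z,thdeg):
    th=np.radians(thdeg);g=F(p,th,[[xf,yf,z]])[0];phi=np.pi/2+p[2]-th
    s=env.read_state();R=Ro.from_quat(s["ee_rot"]);m=R.as_matrix()
    Rg=Ro.from_matrix(np.c_[[-np.sin(phi),np.cos(phi),0],[np.cos(phi),np.sin(phi),0],[0,0,-1]])
    print("t",s["time_s"],"pos",s["position"].round(4),"F",np.round(s["ft_force"],1),"w",round(s["grip_width"],4),"j",np.round(s["joint_pos"],2))
    print("delta mm",(m.T@(g-s["position"])*1e3).round(1),"rot",(R.inv()*Rg).as_rotvec(degrees=True).round(2))
    # tool in fin-plane: tool y azimuth -> equivalent theta; TCP in that rotating frame
    y=m[:,1];tht=np.pi/2+p[2]-np.arctan2(y[1],y[0]);d=s["position"]-[p[0],p[1],0]
    print("tool theta",np.degrees(tht).round(2),"TCP radial",(d@y*1e3).round(1),"behind(tool x)",(d@m[:,0]*1e3).round(1))
if __name__=="__main__": go(*map(float,sys.argv[1:5]))
E
python3 st.py -.032 .040 .2 60
```

```text
t 1.725 pos [0.4469 0.1614 0.3348] F [ 0.6  1.  -0.2] w 0.0001 j [ 0.32  0.1   1.54 -0.    1.49 -0.92]
delta mm [-228.9 -181.5  135.5] rot [ 0.16  0.17 51.64]
tool theta 8.36 TCP radial 231.6 behind(tool x) 216.6
```

>>> {"name": "apply_moves", "arguments": {
  "deltas": [
    [-0.046,-0.036,0,0,0,0,-1],
    [-0.046,-0.036,0,0,0,0,-1],
    [-0.046,-0.036,0,0,0,0,-1],
    [-0.046,-0.036,0,0,0,0,-1],
    [-0.046,-0.036,0,0,0,0,-1],
    [0,0,0,0,0,10,-1],
    [0,0,0,0,0,10,-1],
    [0,0,0,0,0,10,-1],
    [0,0,0,0,0,10,-1],
    [0,0,0,0,0,10,-1]
  ]
}}

```text
time_s: 2.98
position: [0.6127, -0.0966, 0.3329]
ee_rot: [0.579, 0.815, 0.001, 0.001]
ft_force: [0.1, 0.2, 0.4]
grip_width: -0.0001
```

```bash
python3 st.py -.032 .040 .15 60
```

```text
t 2.975 pos [ 0.6127 -0.0966  0.3329] F [0.1 0.2 0.4] w -0.0001 j [-0.18  0.35  1.22  0.    1.57 -0.51]
delta mm [ 14.   -2.9 182.9] rot [ 0.18 -0.04 -0.39]
tool theta 60.39 TCP radial 43.1 behind(tool x) 18.3
```

Descend to z≈0.15 first and look at the fingertip's real position.

>>> {"name": "apply_moves", "arguments": {
  "deltas": [
    [0.014,-0.003,0.045,0,0,0,-1],
    [0,0,0.045,0,0,0,-1],
    [0,0,0.045,0,0,0,-1],
    [0,0,0.04,0,0,0,-1],
    [0,0,0,0,0,0,-1]
  ]
}}

```text
time_s: 3.6
position: [0.6065, -0.084, 0.1542]
ee_rot: [0.58, 0.815, 0.002, 0.002]
ft_force: [-0.1, 1.0, 0.5]
grip_width: 0.0002
```

```bash
python3 st.py -.032 .040 .15 60; python3 - <<'E'
from h import *
d=eyes.get_image("side");s=env.read_state();P=s["position"]
print(proj(d,[P,P-[0,0,.011],P-[0,0,.024]]))
im=d["image"][120:270,280:430];im=cv2.resize(im,None,fx=4,fy=4,interpolation=cv2.INTER_CUBIC)
for q in proj(d,[P,P-[0,0,.011],P-[0,0,.024]]): cv2.circle(im,tuple(int(v) for v in (q-[280,120]+.5)*4),3,(0,0,255),-1)
cv2.imwrite("pics/s1.png",im)
E
```

```text
t 3.6 pos [ 0.6065 -0.084   0.1542] F [-0.1  1.   0.5] w 0.0002 j [-0.16  0.41  1.57  0.    1.16 -0.49]
delta mm [ 0.2 -0.7  4.2] rot [ 0.36  0.05 -0.47]
tool theta 60.47 TCP radial 41.4 behind(tool x) 32.0
[[332.62909189 156.22443425]
 [332.53644028 160.50989041]
 [332.42876888 165.49006362]]
```

View pics/s1.png

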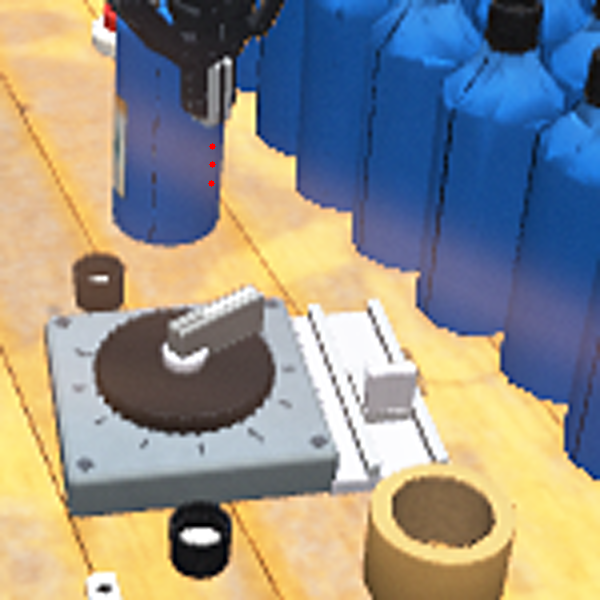

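```bash
cat > look.py <<'E'
from h import *
import sys
n=sys.argv[1]
d=eyes.get_image("side");t=eyes.get_image("top");s=env.read_state();P=s["position"];print(P,s["joint_vel"].round(3))
from scipy.spatial.transform import Rotation as Ro
M=Ro.from_quat(s["ee_rot"]).as_matrix()
out=[]
for d,o in((d,(270,120)),(t,(265,125))):
    im=d["image"][o[1]:o[1]+120,o[0]:o[0]+130];im=cv2.resize(im,None,fx=5,fy=5,interpolation=cv2.INTER_CUBIC)
    if len(sys.argv)>2:
        for q in proj(d,[P,P+M@[0,0,.011]]): cv2.circle(im,tuple(int(v) for v in (q-o+.5)*5),3,(0,0,255),-1)
    cv2.imwrite(f"pics/{n}{len(out)}.png",im);out.append(im)
E
python3 look.py l1 1
```

```text
[ 0.610082   -0.08456382  0.15933375] [ 0.    -0.014 -0.014 -0.001 -0.003  0.001]
```

View pics/l10.png

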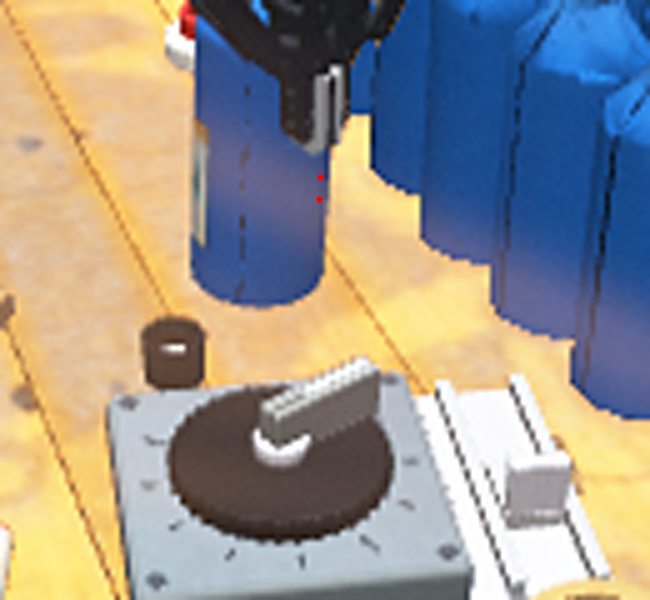

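View pics/l11.png

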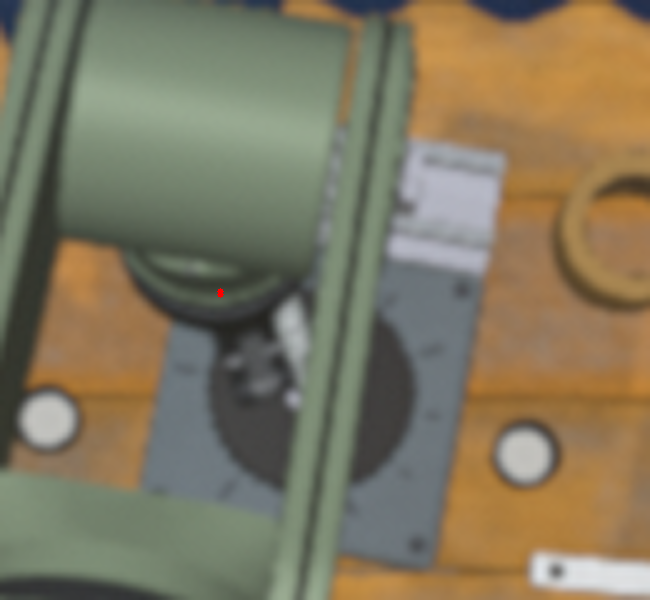

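```bash
python3 - <<'E'
from h import *
s=eyes.get_image("side");t=eyes.get_image("top");st=env.read_state();print(st["position"],st["joint_pos"],st["ee_rot"])
cv2.imwrite("pics/full_t.png",t["image"]);cv2.imwrite("pics/full_s.png",s["image"])
for d in(s,t):
    R=cv2.Rodrigues(d["rvec"])[0];print(-R.T@d["tvec"])
def tri(us,ut):
    Ps=[cam(d)@np.c_[cv2.Rodrigues(d["rvec"])[0],d["tvec"]] for d in(s,t)]
    X=cv2.triangulatePoints(Ps[0],Ps[1],np.array(us,float),np.array(ut,float));return (X[:3]/X[3]).ravel()
X=tri((270+318/5,120+150/5),(265+265/5,125+378/5));print(X,proj(s,X),proj(t,X))
im=cv2.resize(t["image"][160:230,290:350],None,fx=9,fy=9,interpolation=cv2.INTER_CUBIC);cv2.imwrite("pics/tz.png",im[:600])
E
```

```text
[ 0.61018567 -0.08456232  0.159726  ] [-0.15755872  0.40870979  1.5599134   0.00234775  1.15518295 -0.49242357] [0.57973351 0.8147569  0.00491719 0.00748809]
[ 0.34955934 -0.76545999  0.58637349]
[ 0.44479709 -0.10005078  1.21263189]
[ 0.57942677 -0.10917264  0.18854682] [[324.08687818 151.00922736]] [[319.76121173 194.98642534]]
```

View pics/tz.png

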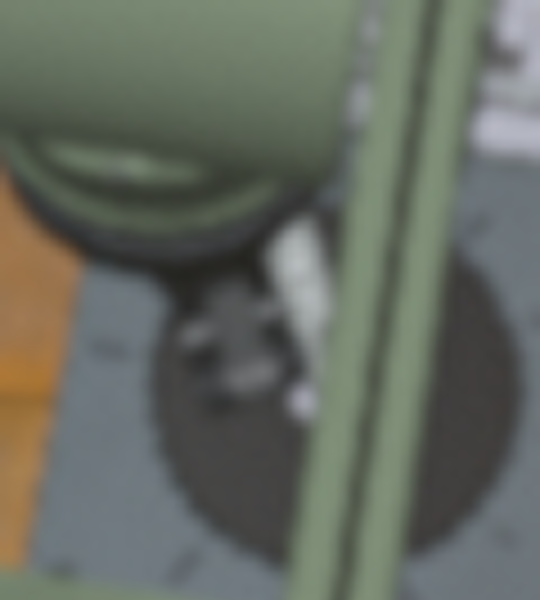

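View pics/full_t.png

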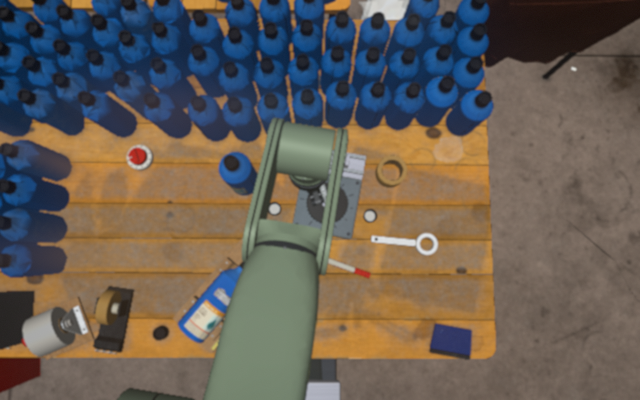

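View pics/full_s.png

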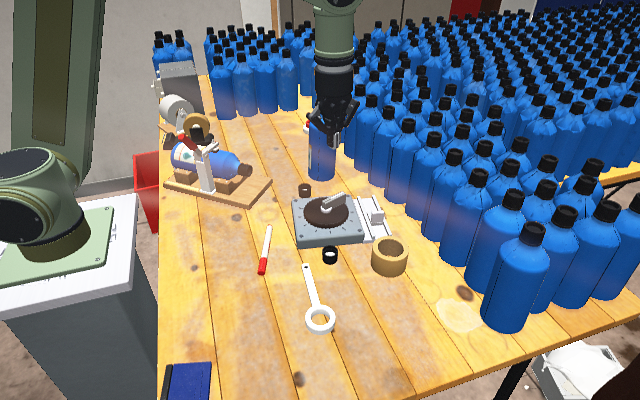

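```bash
python3 - <<'E'
from h import *
from scipy.spatial.transform import Rotation as Ro
s=eyes.get_image("side");st=env.read_state();print(st["position"],st["ft_force"],st["moment"],st["grip_width"],st["joint_vel"])
P=st["position"];M=Ro.from_quat(st["ee_rot"]).as_matrix()
o=(290,50);im=cv2.resize(s["image"][50:180,290:400],None,fx=4.6,fy=4.6,interpolation=cv2.INTER_CUBIC)
for z in(.011,0,-.008,-.062,-.1,-.15):
    q=((proj(s,P+M@[0,0,z])[0]-o+.5)*4.6).astype(int);cv2.circle(im,tuple(map(int,q)),2,(0,0,255),-1)
q=((proj(s,[P+M@[0,0,z] +M@[x,y,0]for z,x,y in[(-.062,-.038,-.0425),(-.062,.038,-.0425),(-.062,.038,.0425),(-.062,-.038,.0425)]])-o+.5)*4.6).astype(np.int32)
cv2.polylines(im,[q.reshape(-1,1,2)],True,(0,255,0),1)
cv2.imwrite("pics/sz.png",im)
E
```

```text
[ 0.60997719 -0.08453081  0.15951094] [0.47689283 1.20329487 1.02393052] [-0.02790707  0.0373003   0.04130401] -9.824364907154409e-05 [ 1.26305426e-03  2.17250390e-03  1.22501433e-02 -2.10633758e-03
 -3.02992273e-03  7.14001044e-05]
```

View pics/sz.png

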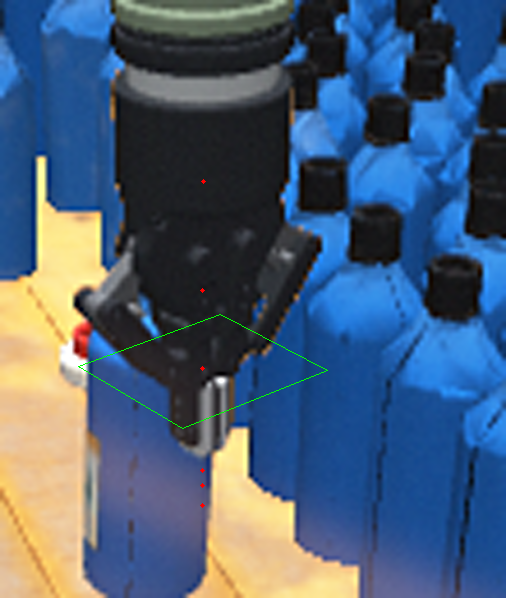

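```bash
python3 - <<'E'
from h import *
s=eyes.get_image("side");t=eyes.get_image("top");P=env.read_state()["position"]
print(proj(s,[[0,0,0],[0,0,.1],[0,0,.2]]),proj(t,[[.445,-.1,0]]))
for dz in(.03,0.26,.3): print(dz,proj(t,P+[0,0,dz]),proj(s,P+[0,0,dz]))
im=cv2.resize(t["image"][110:240,260:360],None,fx=6,fy=4.6*6/4.6)[:600]
cv2.imwrite("pics/tz2.png",cv2.resize(t["image"][140:240,260:360],None,fx=6,fy=6,interpolation=cv2.INTER_LANCZOS4))
E
```

```text
[[ 59.79500086 244.27806435]
 [ 40.01676216 208.82123735]
 [ 16.99280691 167.5457522 ]] [[315.03184517 258.64931025]]
0.03 [[308.27851593 180.94477364]] [[333.50943578 143.22460995]]
0.26 [[306.36836242 159.00771585]] [[336.08088217  29.81474064]]
0.3 [[305.9205115  153.86439547]] [[336.63655678   5.30752748]]
```

View pics/tz2.png

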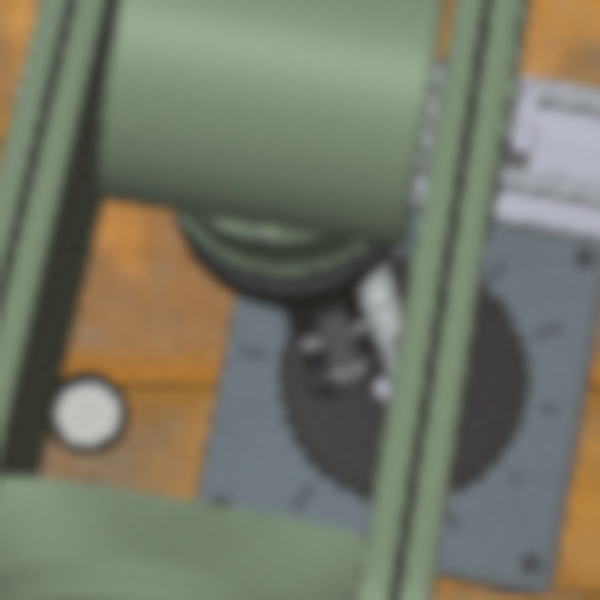

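```bash
python3 st.py -.032 .042 .085 60
```

```text
t 4.0 pos [ 0.6095 -0.0845  0.1588] F [-0.3 -0.6 -0.1] w -0.0002 j [-0.16  0.41  1.56  0.    1.15 -0.49]
delta mm [ 2.  -2.4 73.8] rot [ 0.87  0.33 -0.47]
tool theta 60.47 TCP radial 45.4 behind(tool x) 29.8
```

>>> {"name": "apply_moves", "arguments": {
  "deltas": [
    [0.002,-0.002,0.02,0.9,0.3,-0.4,-1],
    [0,0,0.02,0,0,0,-1],
    [0,0,0.02,0,0,0,-1],
    [0,0,0.01,0,0,0,-1],
    [0,0,0,0,0,0,-1]
  ]
}}

```text
time_s: 4.62
position: [0.6062, -0.0828, 0.0839]
ee_rot: [0.576, 0.817, -0.001, -0.002]
ft_force: [0.1, 1.1, 0.5]
grip_width: -0.0002
```

```bash
python3 st.py -.032 .042 .08 60;python3 look.py l2 1
```

```text
t 4.625 pos [ 0.6062 -0.0828  0.0839] F [0.1 1.1 0.5] w -0.0002 j [-0.15  0.48  1.65 -0.    1.02 -0.5 ]
delta mm [-1.1  1.3  3.9] rot [-0.23 -0.06  0.  ]
tool theta 60.0 TCP radial 40.4 behind(tool x) 33.1
[ 0.60697095 -0.08294754  0.08519016] [-0.    -0.012 -0.013 -0.    -0.     0.001]
```

View pics/l20.png

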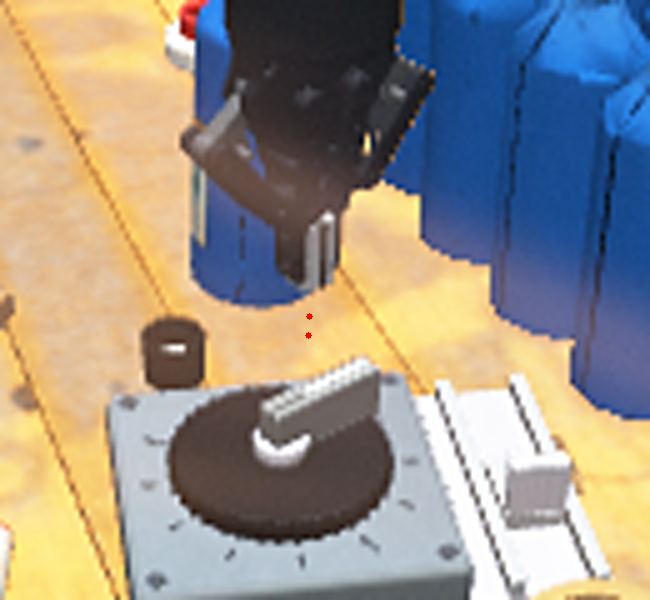

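>>> {"name": "apply_moves", "arguments": {
  "deltas": [
    [0,0.001,0.01,-0.2,0,0,-1],
    [0,0,0.005,0,0,0,-1],
    [0,0,0,0,0,0,-1]
  ]
}}

```text
time_s: 5.1
position: [0.6089, -0.0827, 0.0706]
ee_rot: [0.576, 0.817, 0.001, 0.002]
ft_force: [-0.5, -0.3, 0.3]
grip_width: -0.0
```

```bash
python3 st.py -.032 .042 .06 60;python3 look.py l3 1
```

```text
t 5.1 pos [ 0.6089 -0.0827  0.0706] F [-0.5 -0.3  0.3] w -0.0 j [-0.15  0.49  1.67  0.    0.98 -0.5 ]
delta mm [-0.2 -1.4 10.6] rot [ 0.25  0.09 -0.  ]
tool theta 60.0 TCP radial 43.6 behind(tool x) 32.1
[ 0.60912685 -0.08278641  0.07097858] [-0.001 -0.002 -0.003 -0.001  0.001  0.001]
```

View pics/l30.png

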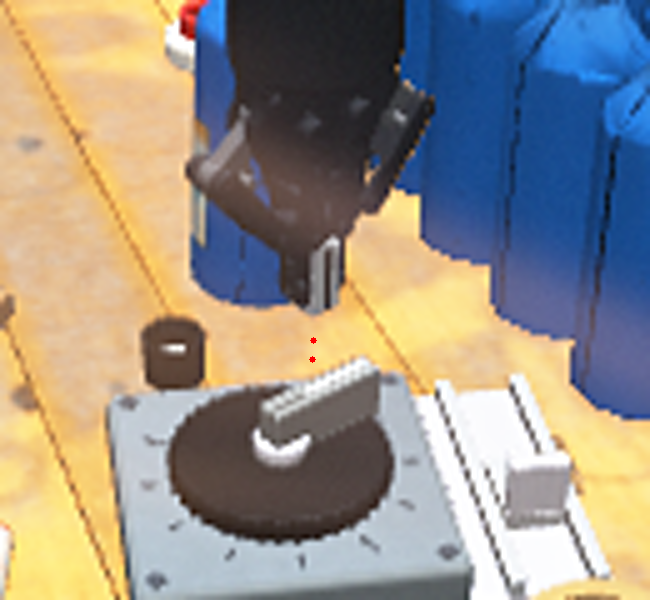

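View pics/l31.png

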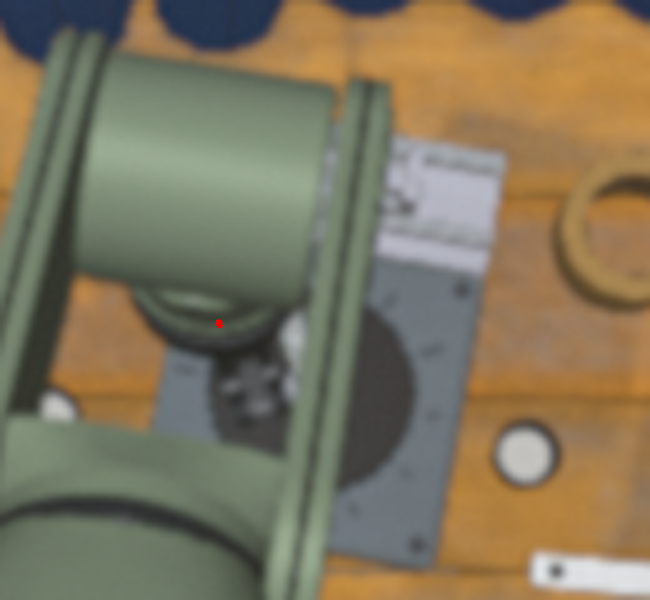

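>>> {"name": "apply_moves", "arguments": {
  "deltas": [
    [0,-0.001,0.006,0.2,0.1,0,-1],
    [0,0,0.003,0,0,0,-1],
    [0,0,0,0,0,0,-1]
  ]
}}

```text
time_s: 5.58
position: [0.6084, -0.0832, 0.0617]
ee_rot: [0.576, 0.817, 0.001, 0.001]
ft_force: [0.6, 0.4, 0.7]
grip_width: 0.0003
```

```bash
python3 st.py -.032 .042 .05 60
```

```text
t 5.575 pos [ 0.6084 -0.0832  0.0617] F [0.6 0.4 0.7] w 0.0003 j [-0.15  0.5   1.67  0.    0.96 -0.5 ]
delta mm [ 0.1 -0.7 11.7] rot [ 0.1   0.01 -0.  ]
tool theta 60.0 TCP radial 42.8 behind(tool x) 31.9
```

>>> {"name": "apply_moves", "arguments": {
  "deltas": [
    [0,0,0.003,0,0,0,-1],
    [0,0,0,0,0,0,-1]
  ]
}}

```text
time_s: 5.82
position: [0.6084, -0.0832, 0.0585]
ee_rot: [0.576, 0.817, 0.001, 0.001]
ft_force: [-0.4, -0.4, 0.6]
grip_width: 0.0
```

>>> {"name": "apply_moves", "arguments": {
  "deltas": [
    [0,0,0.003,0,0,0,-1],
    [0,0,0,0,0,0,-1]
  ]
}}

```text
time_s: 6.08
position: [0.6085, -0.0832, 0.0553]
ee_rot: [0.576, 0.817, 0.001, 0.001]
ft_force: [0.2, 0.2, 0.5]
grip_width: 0.0002
```

```bash
python3 st.py -.032 .042 .05 60;python3 look.py l4 1
```

```text
t 6.075 pos [ 0.6085 -0.0832  0.0553] F [0.2 0.2 0.5] w 0.0002 j [-0.15  0.51  1.68  0.    0.95 -0.5 ]
delta mm [ 0.1 -0.8  5.3] rot [ 0.11  0.02 -0.  ]
tool theta 60.0 TCP radial 42.9 behind(tool x) 31.9
[ 0.60870406 -0.08322804  0.05563142] [ 0.     0.001 -0.002  0.     0.001  0.001]
```

View pics/l40.png

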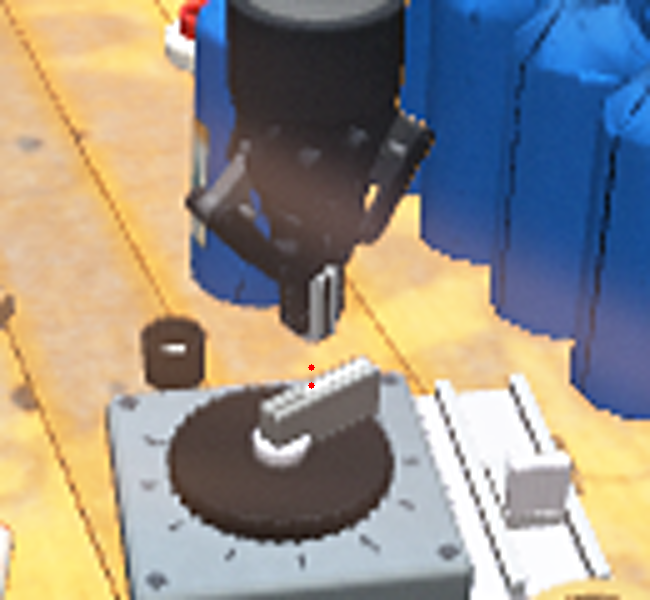

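```bash
python3 - <<'E'
from h import *
from scipy.spatial.transform import Rotation as Ro
t=eyes.get_image("top");st=env.read_state();P=st["position"]
M=Ro.from_quat(st["ee_rot"]).as_matrix()
o=(270,150);k=7
for nm,off in(("a",[0,0,.023]),("b",[.012,.032,0])):
    im=cv2.resize(t["image"][150:230,270:370],None,fx=k,fy=k,interpolation=cv2.INTER_CUBIC)
    a=np.linspace(0,6.28,60)
    for z,r,c in((-.062,.0425,(0,255,0)),(-.16,.038,(0,0,255)),(.011,.011,(255,255,0))):
        C=P+np.array(off)+np.c_[r*np.cos(a),r*np.sin(a),0*a]-[0,0,z]
        q=((proj(t,C)-o+.5)*k).astype(np.int32);cv2.polylines(im,[q.reshape(-1,1,2)],True,c,1)
    cv2.imwrite(f"pics/h{nm}.png",im)
E
```

```text
(no output)
```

View pics/ha.png

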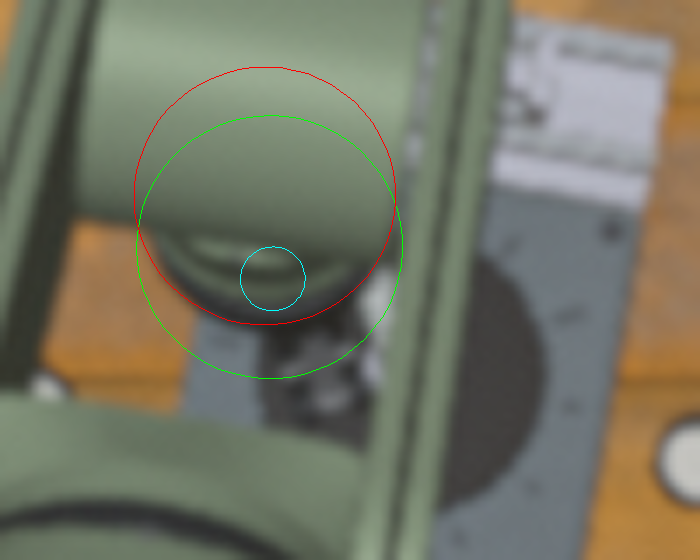

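View pics/hb.png

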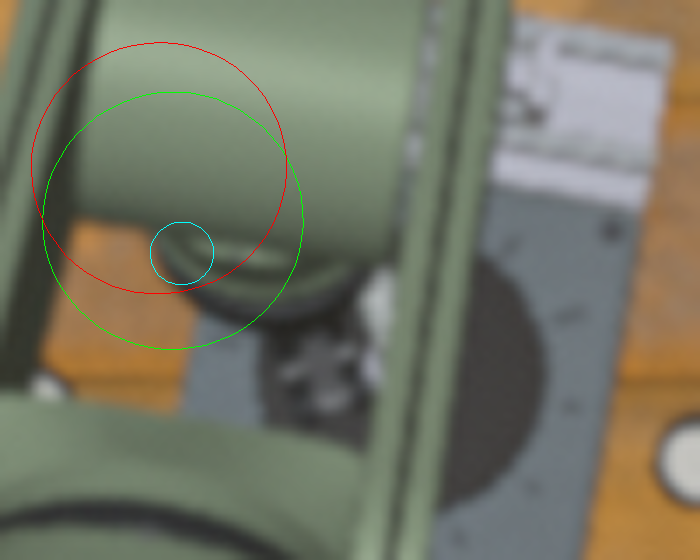

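>>> {"name": "apply_moves", "arguments": {
  "deltas": [
    [0,-0.001,0.005,0,0,0,-1],
    [0,0,0.003,0,0,0,-1],
    [0,0,0,0,0,0,-1]
  ]
}}

```text
time_s: 6.6
position: [0.6076, -0.0836, 0.0471]
ee_rot: [0.576, 0.817, 0.001, 0.001]
ft_force: [0.4, 0.8, 0.3]
grip_width: 0.0
```

```bash
python3 st.py -.032 .042 .045 60;python3 look.py l5 1
```

```text
t 6.6 pos [ 0.6076 -0.0836  0.0471] F [0.4 0.8 0.3] w 0.0 j [-0.16  0.52  1.69  0.    0.93 -0.5 ]
delta mm [0.2 0.2 2.1] rot [ 0.14  0.04 -0.  ]
tool theta 60.0 TCP radial 41.9 behind(tool x) 31.8
[ 0.60786397 -0.08365787  0.04738453] [ 0.001 -0.002 -0.006  0.001  0.    -0.001]
```

View pics/l50.png

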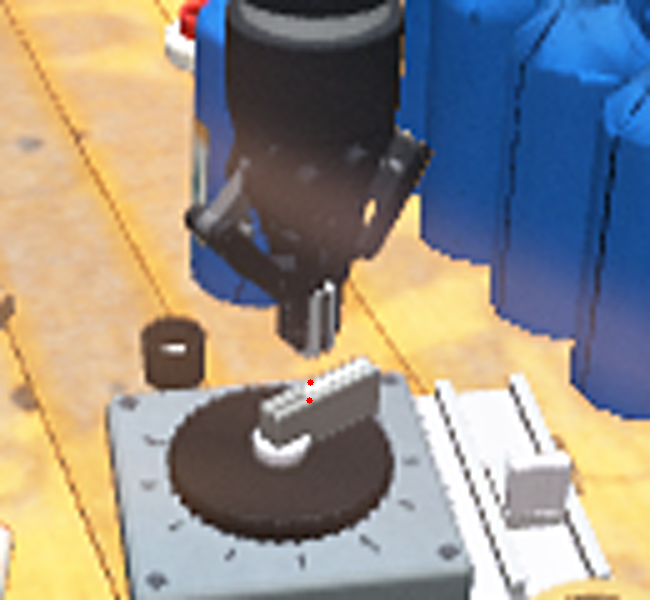

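>>> {"name": "apply_moves", "arguments": {
  "deltas": [
    [0,0,0.004,0,0,0,-1],
    [-0.005,0,0,0,0,0,-1],
    [-0.004,0,0,0,0,0,-1],
    [0,0,0,0,0,0,-1]
  ]
}}

```text
time_s: 7.2
position: [0.6114, -0.0929, 0.0433]
ee_rot: [0.576, 0.817, 0.001, 0.002]
ft_force: [-0.1, 0.3, 0.3]
grip_width: -0.0001
```

```bash
python3 st.py -.018 .042 .042 60;python3 look.py l6 1
```

```text
t 7.2 pos [ 0.6114 -0.0929  0.0433] F [-0.1  0.3  0.3] w -0.0001 j [-0.17  0.53  1.68  0.    0.93 -0.51]
delta mm [-3.8 -0.3  1.3] rot [ 0.2   0.08 -0.01]
tool theta 60.01 TCP radial 42.4 behind(tool x) 21.7
[ 0.61130684 -0.09261726  0.04334199] [ 0.004 -0.002  0.003  0.     0.001  0.002]
```

View pics/l60.png

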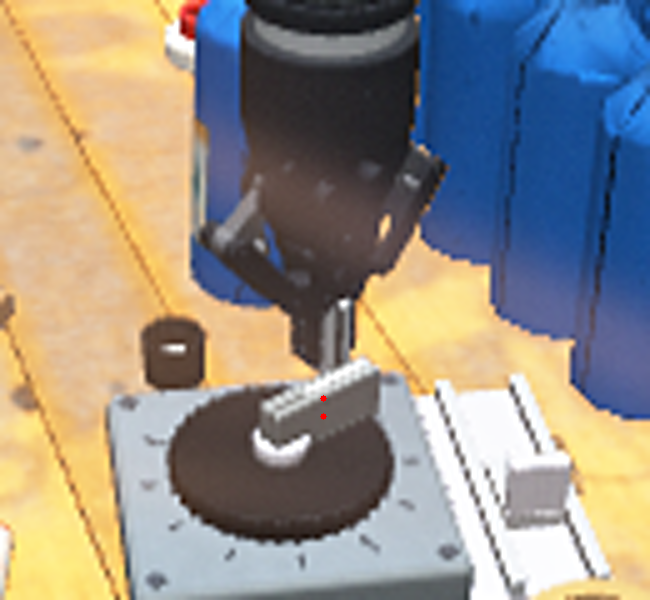

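```bash
python3 - <<'E'
from h import *
s=eyes.get_image("side");p=[.5789,-.1276,-.1814];th=np.pi/3
o=np.array((290,165));k=10
im=cv2.resize(s["image"][165:225,290:365],None,fx=k,fy=k,interpolation=cv2.INTER_CUBIC)
def dr(P,c):
    q=((proj(s,P)-o+.5)*k).astype(np.int32);cv2.polylines(im,[q.reshape(-1,1,2)],True,c,1)
dr(F(p,th,np.array([[-7,54,72],[7,54,72],[7,-8,72],[-7,-8,72]])/1e3),(0,0,255))
for z,c in((55,(0,255,0)),(65,(255,255,0)),(75,(255,0,255))):
    dr(F(p,th,np.array([[-10.7,28,z],[-10.7,57,z],[-32.7,57,z],[-32.7,28,z]])/1e3),c)
cv2.imwrite("pics/ov.png",im)
E
```

```text
(no output)
```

View pics/ov.png

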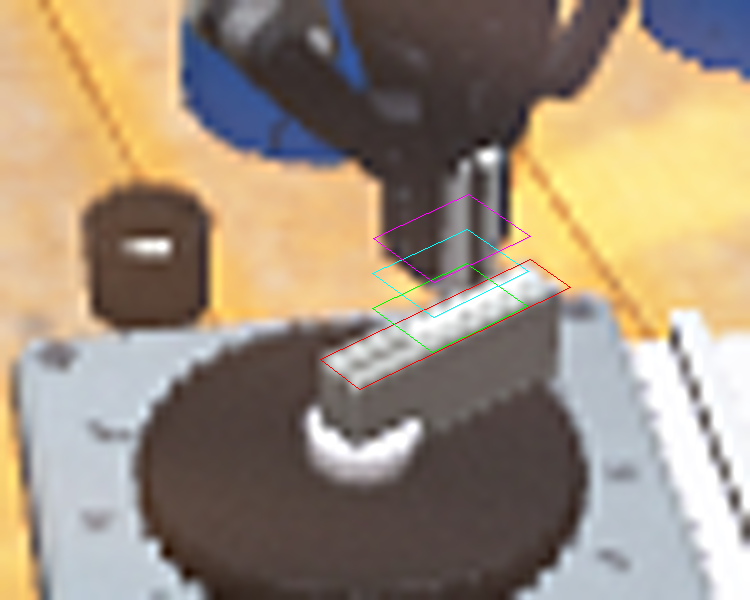

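>>> {"name": "apply_moves", "arguments": {
  "deltas": [
    [0.002,0,0.006,0.2,0,0,-1],
    [0,0,0.004,0,0,0,-1],
    [0,0,0,0,0,0,-1]
  ]
}}

```text
time_s: 7.72
position: [0.6102, -0.0901, 0.0324]
ee_rot: [0.576, 0.817, -0.001, 0.0]
ft_force: [-0.4, -0.1, 0.7]
grip_width: -0.0001
```

```bash
python3 st.py -.018 .042 .032 60;sed -i 's/165:225,290:365/165:225,290:365/' st.py; cat > ov.py <<'E'
from h import *
import sys
s=eyes.get_image("side");p=[.5789,-.1276,-.1814];th=np.radians(float(sys.argv[2]))
o=np.array((290,165));k=10
im=cv2.resize(s["image"][165:225,290:365],None,fx=k,fy=k,interpolation=cv2.INTER_CUBIC)
def dr(P,c):
    q=((proj(s,P)-o+.5)*k).astype(np.int32);cv2.polylines(im,[q.reshape(-1,1,2)],True,c,1)
dr(F(p,th,np.array([[-7,54,72],[7,54,72],[7,-8,72],[-7,-8,72]])/1e3),(0,0,255))
cv2.imwrite(sys.argv[1],im)
E
python3 ov.py pics/ov2.png 60
```

```text
t 7.725 pos [ 0.6102 -0.0901  0.0324] F [-0.4 -0.1  0.7] w -0.0001 j [-0.16  0.54  1.7  -0.    0.91 -0.51]
delta mm [-6.8 -0.1  0.4] rot [-0.05  0.05  0.04]
tool theta 59.96 TCP radial 42.1 behind(tool x) 24.7
```

View pics/ov2.png

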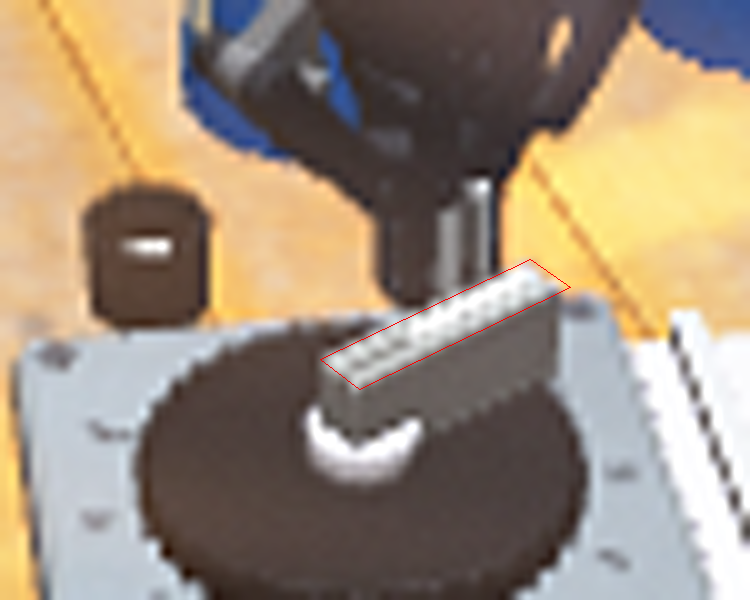

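>>> {"name": "apply_moves", "arguments": {
  "deltas": [
    [-0.003,0,0,0,0,0,-1],
    [-0.003,0,0,0,0,0,-1],
    [0,0,0,0,0,0,-1]
  ]
}}

```text
time_s: 8.15
position: [0.6126, -0.096, 0.0328]
ee_rot: [0.576, 0.817, -0.0, 0.0]
ft_force: [0.7, 1.1, -0.1]
grip_width: -0.0003
```

>>> {"name": "apply_moves", "arguments": {
  "deltas": [
    [-0.003,0,0,0,0,0,-1],
    [0,0,0,0,0,0,-1]
  ]
}}

```text
time_s: 8.4
position: [0.6136, -0.0979, 0.0327]
ee_rot: [0.577, 0.817, 0.0, -0.001]
ft_force: [-0.9, 2.8, 0.3]
grip_width: 0.0002
```

```bash
python3 st.py -.018 .042 .032 60;python3 ov.py pics/ov3.png 60
```

```text
t 8.4 pos [ 0.6136 -0.0979  0.0327] F [-0.9  2.8  0.3] w 0.0002 j [-0.18  0.54  1.68  0.    0.91 -0.52]
delta mm [ 1.6 -0.7  0.7] rot [ 0.   -0.09 -0.03]
tool theta 60.03 TCP radial 42.7 behind(tool x) 16.4
```

View pics/ov3.png

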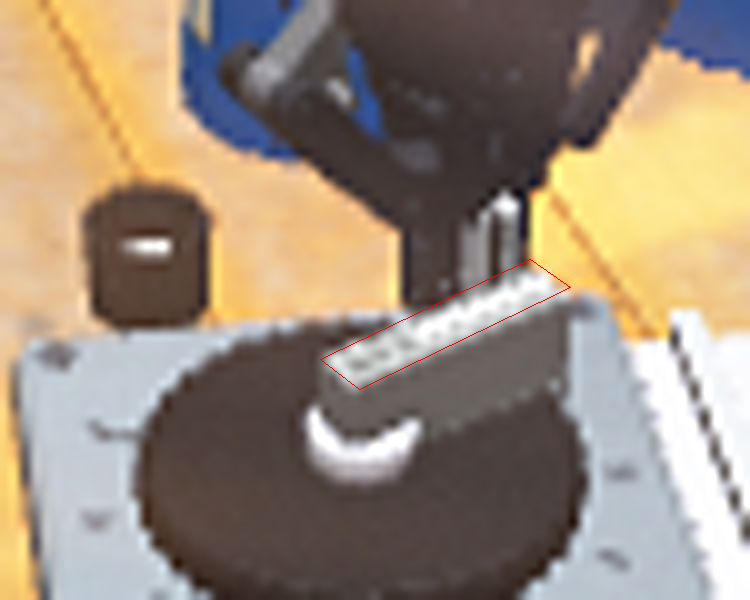

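>>> {"name": "apply_moves", "arguments": {
  "deltas": [
    [-0.0045,0.0015,0,0,0,6,-1],
    [-0.0045,0.0015,0,0,0,6,-1],
    [-0.0045,0.0015,0,0,0,6,-1],
    [0,0,0,0,0,0,-1]
  ]
}}

```text
time_s: 8.95
position: [0.6209, -0.1099, 0.0329]
ee_rot: [0.7, 0.714, -0.0, -0.001]
ft_force: [0.3, 0.1, 0.2]
grip_width: 0.0001
```

```bash
python3 st.py -.018 .042 .032 78;python3 ov.py pics/ov4.png 90
```

```text
t 8.95 pos [ 0.6209 -0.1099  0.0329] F [0.3 0.1 0.2] w 0.0001 j [-0.19  0.56  1.66  0.    0.93 -0.21]
delta mm [ 1.5 -0.5  0.9] rot [-0.06 -0.05 -0.47]
tool theta 78.47 TCP radial 42.3 behind(tool x) 16.9
```

View pics/ov4.png

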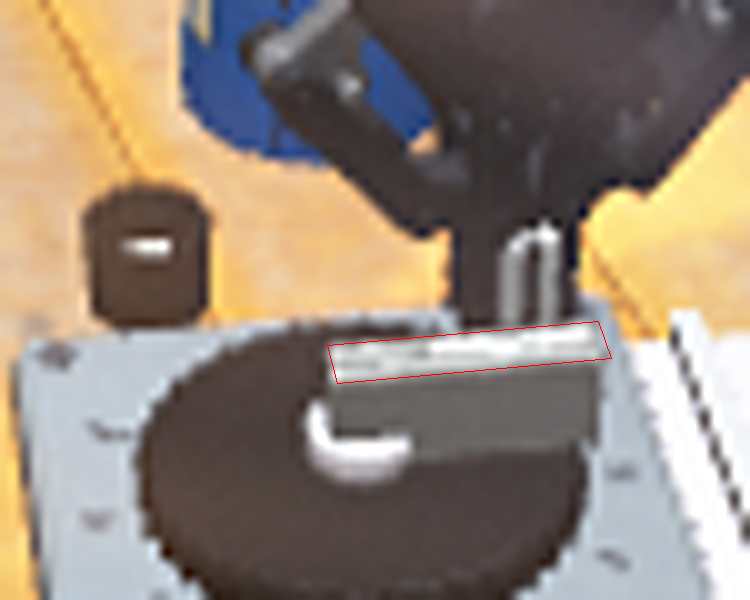

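>>> {"name": "apply_moves", "arguments": {
  "deltas": [
    [-0.0045,0.0015,0,0,0,6,-1],
    [-0.0045,0.0015,0,0,0,6,-1],
    [-0.0045,0.0015,0,0,0,6,-1],
    [-0.0045,0.0015,0,0,0,6,-1],
    [-0.0045,0.0015,0,0,0,6,-1],
    [0,0,0,0,0,0,-1]
  ]
}}

```text
time_s: 9.75
position: [0.6239, -0.1312, 0.033]
ee_rot: [0.862, 0.506, 0.001, -0.002]
ft_force: [0.6, 0.0, -0.5]
grip_width: 0.0001
```

```bash
python3 st.py -.018 .042 .032 108;python3 ov.py pics/ov5.png 120
```

```text
t 9.75 pos [ 0.6239 -0.1312  0.033 ] F [ 0.6  0.  -0.5] w 0.0001 j [-0.23  0.57  1.64  0.    0.94  0.28]
delta mm [-0.2  0.7  1. ] rot [-0.11 -0.16 -0.79]
tool theta 108.79 TCP radial 41.0 behind(tool x) 18.9
```

View pics/ov5.png

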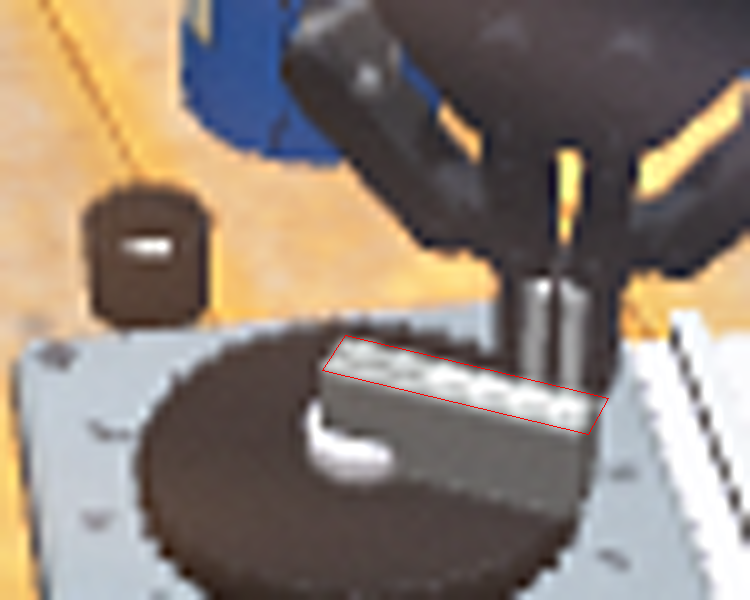

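>>> {"name": "apply_moves", "arguments": {
  "deltas": [
    [-0.005,0.002,0,0,0,6,-1],
    [-0.005,0.002,0,0,0,6,-1],
    [-0.0045,0.0015,0,0,0,6,-1],
    [-0.0045,0.0015,0,0,0,6,-1],
    [-0.0045,0.0015,0,0,0,5,-1],
    [0,0,0,0,0,0,-1]
  ]
}}

```text
time_s: 10.55
position: [0.6166, -0.152, 0.0331]
ee_rot: [0.962, 0.274, 0.002, -0.002]
ft_force: [-0.3, -1.1, -0.2]
grip_width: 0.0003
```

```bash
python3 st.py -.018 .042 .032 138;python3 ov.py pics/ov6.png 150
```

```text
t 10.55 pos [ 0.6166 -0.152   0.0331] F [-0.3 -1.1 -0.2] w 0.0003 j [-0.26  0.56  1.65  0.01  0.93  0.75]
delta mm [-1.4  1.5  1.1] rot [-0.16 -0.34  0.18]
tool theta 137.82 TCP radial 40.5 behind(tool x) 19.4
```

View pics/ov6.png

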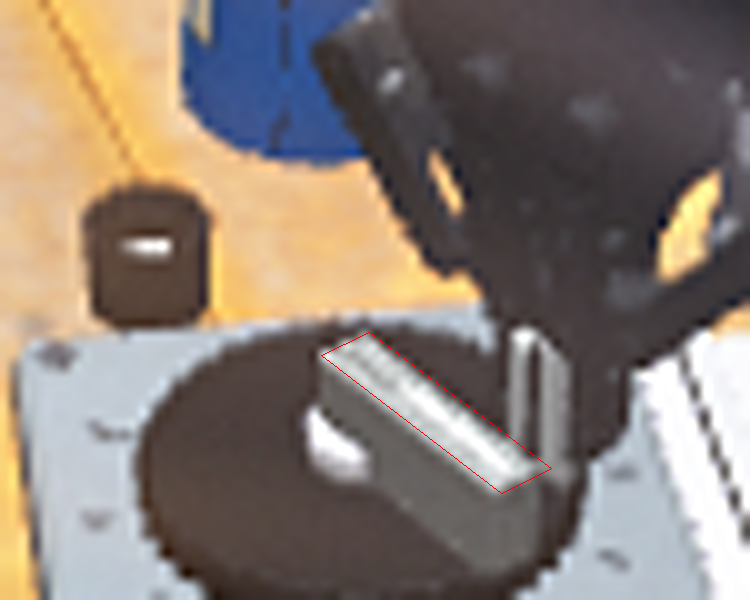

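>>> {"name": "apply_moves", "arguments": {
  "deltas": [
    [-0.005,0.002,0,0,0,6,-1],
    [-0.005,0.002,0,0,0,6,-1],
    [-0.005,0.0015,0,0,0,6,-1],
    [-0.0045,0.0015,0,0,0,6,-1],
    [-0.0045,0.0015,0,0,0,5,-1],
    [0,0,0,0,0,0,-1]
  ]
}}

```text
time_s: 11.35
position: [0.6005, -0.1669, 0.0333]
ee_rot: [1.0, 0.024, 0.005, -0.002]
ft_force: [0.1, 0.2, 0.3]
grip_width: 0.0001
```

```bash
python3 st.py -.018 .042 .032 168;python3 ov.py pics/ov7.png 180
```

```text
t 11.35 pos [ 0.6005 -0.1669  0.0333] F [0.1 0.2 0.3] w 0.0001 j [-0.29  0.54  1.69  0.01  0.9   1.22]
delta mm [-2.6  2.1  1.3] rot [-0.26 -0.61  1.19]
tool theta 166.81 TCP radial 40.1 behind(tool x) 20.0
```

View pics/ov7.png

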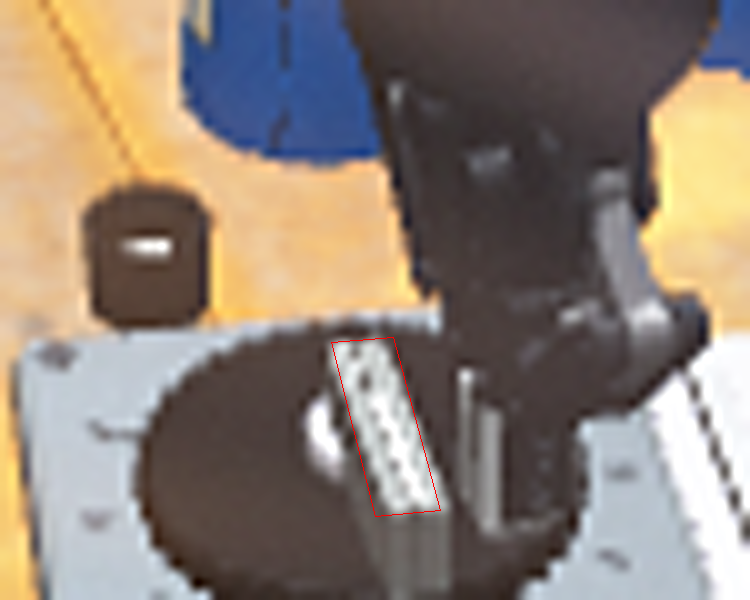

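>>> {"name": "apply_moves", "arguments": {
  "deltas": [
    [0.004,0,0,0,0,0,-1],
    [0.004,0,-0.005,0,0,0,-1],
    [0,0,-0.02,0,0,0,-1],
    [0,0,-0.03,0,0,0,-1],
    [0,0,-0.04,0,0,0,-1],
    [0,0,-0.04,0,0,0,-1],
    [0,0,-0.04,0,0,0,-1],
    [0,0,-0.04,0,0,0,-1],
    [0,0,0,0,0,0,-1],
    [0,0,0,0,0,0,-1]
  ]
}}

```text
time_s: 12.65
position: [0.6093, -0.1663, 0.2571]
ee_rot: [1.0, 0.03, 0.006, -0.002]
ft_force: [-0.2, 0.3, -0.9]
grip_width: 0.0001
```

```bash
python3 st.py -.018 .042 .032 168;python3 ov.py pics/ov8.png 180; python3 - <<'E'
from h import *
cv2.imwrite("pics/fin_s.png",eyes.get_image("side")["image"]);cv2.imwrite("pics/fin_t.png",eyes.get_image("top")["image"])
for n in("s","t"):
    a=cv2.imread(f"pics/fin_{n}.png")
a=cv2.imread("pics/side0.png");b=cv2.imread("pics/fin_s.png")
cv2.imwrite("pics/cmp.png",np.hstack([a[120:340,200:440],b[120:340,200:440]]))
E
```

```text
t 12.65 pos [ 0.6093 -0.1663  0.2571] F [-0.2  0.3 -0.9] w 0.0001 j [-0.29  0.38  1.35  0.01  1.4   1.22]
delta mm [-14.2   3.  224.9] rot [-0.23 -0.71  1.79]
tool theta 166.21 TCP radial 39.4 behind(tool x) 31.3
```

View pics/ov8.png

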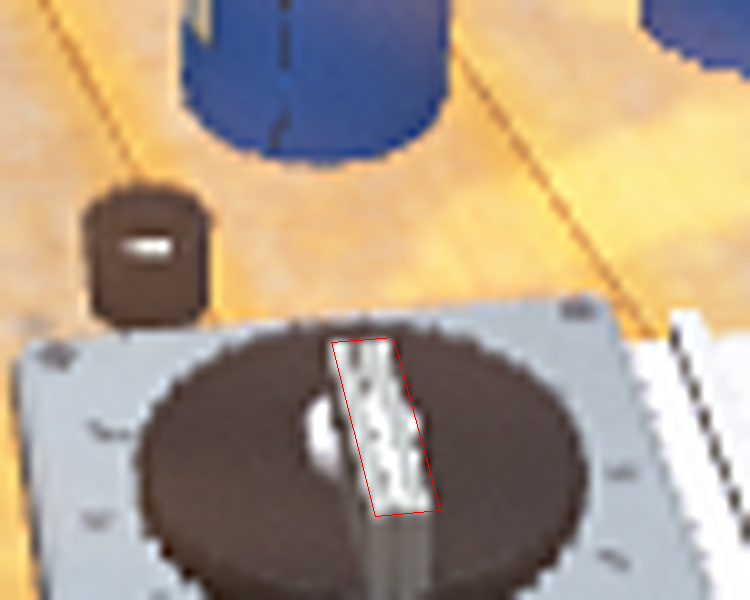

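View pics/cmp.png

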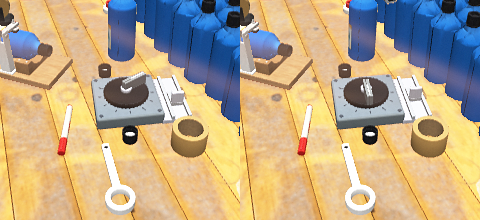

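>>> {"name": "apply_moves", "arguments": {
  "deltas": [
    [0,0,0,0,0,0,-1],
    [0,0,0,0,0,0,-1],
    [0,0,0,0,0,0,-1],
    [0,0,0,0,0,0,-1]
  ]
}}

```text
time_s: 13.3
position: [0.6084, -0.1661, 0.2538]
ee_rot: [1.0, 0.03, 0.003, -0.003]
ft_force: [0.3, 0.9, -0.1]
grip_width: 0.0001
```

```bash
python3 ov.py pics/ov9.png 181; python3 - <<'E'
from h import *
a=cv2.imread("pics/ov8.png");b=cv2.imread("pics/ov9.png");print(cv2.absdiff(a,b).mean())
# other objects unchanged
t0=cv2.imread("pics/side0.png");s=eyes.get_image("side")["image"];d=cv2.absdiff(t0,s).max(2)>60;d[:110]=0
n,_,st,_=cv2.connectedComponentsWithStats(d.astype(np.uint8));print(st[1:][st[1:,4]>4])
E
```

```text
1.06788
[[  16  110   85   69 4025]
 [ 308  110   12   35   45]
 [ 342  110   15   16  191]
 [   0  112   10   41  228]
 [ 329  115    9   19   28]
 [ 336  141    1    7    7]
 [  32  163   29   31  241]
 [  67  165    4    3    5]
 [  50  168   24   35  155]
 [  80  170    5   12   26]
 [  87  181    4    3    8]
 [   0  187   30   14  173]
 [ 324  191   22   26  171]
 [   0  194   11    4   19]
 [  75  196   17   20  196]
 [   0  198   21    9   30]
 [ 322  199    4    3    6]
 [   0  202   35   43 1014]
 [ 369  206   15   20  134]
 [  78  209    2    4    5]]
```

View pics/ov9.png

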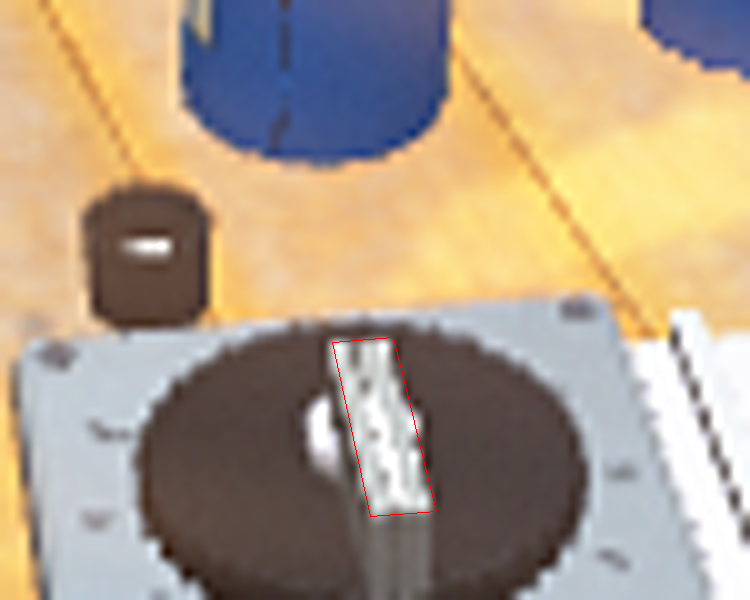

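```bash
python3 -c "
from workcell import env
print(env.sign_off())"
```

```text
the job is handed in; nothing more can be done
None
```

I turned the dial exactly four clicks clockwise, from click stop 2 (60°) to stop 6 (180°), and handed the job in at about 13.4 s. I pushed the fin's trailing side with the shut fingertips and checked a picture after each click.

**Last checks:**
- After backing off 8 mm and lifting clear, the fin sat at about 181° by overlay. That is 1° off the nominal stop, within measuring error, and the snap into the next click is at 195°.
- Two pictures about half a second apart showed the dial still.
- Compared with the first side picture, the adjuster area changed only at the fin and the label stop the dial drives. The caps, tape, wrench and marker showed no change. Differences near the bottle were in the area the arm shades or covers, and its base looked unmoved. I did not do the same comparison with the top camera.
- The forces I read at the end of each move stayed around 3 N or less.

**One thing disagreed:** in the side camera the fingertips appeared roughly 25 to 35 mm higher than the stated tool point implies. I set the pushing height from the pictures, with small downward steps and force checks. The sideways contact came where the stated dimensions predicted.

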